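# Weigh the rolled cheese from the back of the board

### The job

The cheese wheel has been weighed and the rolled cheese is next: first clear the steel canister and the square white tub off the wooden board onto the white side board, always keeping them upright, then bring the cheese wheel from the scale to the middle of the empty round drain mat at the back of the wooden board, and then put the rolled cheese, lying, in the middle of the scale's pan. Only when both cheeses are in place, put the canister back on the middle of its round coaster and the tub back on the middle of its square coaster, square with it. Let go of everything and leave the amber bottle where it stands.

Things in the scene. Friction and masses are not known exactly. Their poses are not given: they have to be found in the camera images.
- canister: Round steel canister, upright, 60 mm diameter, 122 mm tall, plain side all the way up, 0.35 kg. Origin at the centre of its underside, z up. At the start it stands on the round coaster, at the front (robot side) of the wooden board.
- tub: White square plastic tub with a grey line near the top, upright, 60 x 60 mm, 122 mm tall, 0.3 kg. Origin at the centre of its underside; x and y are square to its sides, z up. At the start it stands on the square coaster, at the front of the wooden board.
- roll: Yellow rolled cheese lying with its flattened underside down: 90 mm long along its own y, 50 mm wide along its own x (widest 22 mm above its underside), 44 mm high, 0.2 kg, firm. Origin at the centre of its underside, z up. At the start it lies on the bare wood at the back of the wooden board, close behind the canister or the tub (10 to 25 mm gap).
- wheel: Yellow round cheese wheel lying flat, 60 mm diameter, 45 mm high, 0.15 kg, firm. Origin at the centre of its underside, z up. At the start it lies on the scale's pan.
- round_coaster: Fixed round dark steel coaster, 76 mm diameter, 3 mm thick, the canister's place; on the wooden board (190 x 280 mm, 20 mm thick, fixed on the table) in the front row, left or right. Origin at the centre of its underside, 20 mm above the table.
- square_coaster: Fixed square dark steel coaster, 74 x 74 mm, 3 mm thick, the tub's place; on the wooden board in the front row, about 130 mm beside the round coaster. Origin at the centre of its underside, 20 mm above the table; x and y are along its sides (+x towards the back of the board, along its short way).
- drain_mat: Fixed round white plastic mat, 68 mm diameter, 3 mm thick, empty at the start, the wheel's place; on the wooden board in the back row, about 130 mm beside the roll and 76 mm behind one of the coasters (centre to centre). Origin at the centre of its underside, 20 mm above the table.
- scale: Fixed white bench scale with a square steel pan 150 x 150 mm, flat, rigid, its top 62 mm above the table. Origin on the table under the middle of the pan; x and y along the pan's sides. The body reaches 122 mm from the origin along -x (keypad side, lower, 52 mm) and 85 mm along y. It stands on one side of the wooden board.
- side_board: Fixed white plastic board, empty at the start, 220 mm (its x) by 150 mm (its y), 15 mm thick, on the other side of the wooden board. Origin at the centre of its underside, on the table. Room for canister and tub side by side along its x.
- bottle: Amber glass bottle, 56 mm diameter, 140 mm tall, standing beyond the wooden board, on its left; not to be moved. Origin at the centre of its underside.

How it is judged:
By the outcome, as a careful person would: the job done as asked, in the order asked, and still so for the second after the job is handed in, with the robot touching nothing.
It also fails if it takes over 139 s, if anything falls off the work surface, if the arm or the gripper's body presses on something with over 40 N, if the wrist force passes 120 N, or if a joint passes its speed limit or range.

### The arm

A 7-joint arm with a two-finger parallel gripper is mounted at the origin on the work surface. World frame = base frame: x ahead of the robot, y to its left, z up, the work surface at z = 0. Lengths are in m, angles in rad, forces in N, time in s.
With the tool pointing down it reaches from about 0.425 to 0.875 m from the base axis. Payload 8.4 kg.
Tool frame: the origin (TCP) lies midway between the tips of the shut fingers; the grasp point (between the pads) lies 19 mm behind it; z points along the fingers, y is the line along which they close (so a half turn about z gives the same grasp; the last joint's range is limited). The gripper opens to 85 mm and grips with 20 to 120 N. Pads are 22 mm wide; open, the fingers measure 114 mm over their backs; the gripper's body (76 mm by 85 mm) begins 54 mm behind the grasp point. The pads swing forward as they close: fully open they stand 13 mm farther back than shut.
Start: joints at [-1.268, 0.333, 0.04, 1.465, -0.013, 1.343, -0.059], TCP at [0.254, 0.598, 0.231] pointing down, gripper open.
Joint ranges: [-2.58, 2.58], [-0.38, 2.09], [-1.3, 1.39], [0.25, 2.4], [-1.5, 4.64], [0.08, 2.09], [-2.65, 2.65]. Speed limits (rad/s): [2.22, 2.22, 2.79, 2.79, 3.14, 3.14, 3.14].

### API

Orientations are given as a unit quaternion [x, y, z, w].
In Python, from rig import * gives the robot as it stands. The module is installed in compiled form; this text tells all that it offers.
- The arm moves only by the shell command python3 -m crank 'ROWS'. ROWS is a JSON object of lists of equal length, an entry for each row: "xyz": the shift along the tool's x, y, z in mm, a list of three; "rotation": the turn, a rotation vector about the tool's x, y, z in degrees, a list of three; "fingers": the opening, from 0 (shut) to 1 (fully open). In form: {"xyz": [[tx, ty, tz], ...], "rotation": [[rx, ry, rz], ...], "fingers": [fingers, ...]}. A call has exactly 5 rows; each row is the pose to reach, as a shift and turn from the pose commanded when the call began, along the tool's axes at that moment; what a row does not reach only later rows make up. A row lasts 1/10 s, in which the tool goes at most 50 mm and 8.59 degrees, less where a joint would pass 70% of its speed; a pose out of reach is approached as far as the arm can. A call with a gripper value outside its range is refused whole. The fingers move at their own pace and stop on an object; the grip force is fixed at half the most. Time passes only in rows, so rows that repeat a pose let the fingers close, or fill a call up. It gives the time, the measured TCP pose, the force, the opening and the grip force at its end, in the units of the state.
- read_state(): the state, without advancing time (a new reading comes with each control period).
- camera(name): name is "scene" or "top" or "wrist"; returns the picture (400x640x3 uint8, blue, green, red); there is no depth.
- camera_model(name): a dict with "fx", "fy", "cx", "cy" (pixels), "distortion" ([k1, k2, p1, p2, k3] as OpenCV has them; the pictures are not rectified), "R" (3x3) and "t" (3): a world point X has camera coordinates R X + t. Camera axes: x right, y down, z forward; pixel columns grow to the right and rows downward; lengths in m; the calibration is good to about 2 mm. A picture is of the moment at which its call begins: read the wrist's pose just before it. camera_model takes no time and is no camera call; for the wrist camera it gives the pose at the moment of the call.
- hand_in(): hands the job in; it is judged then, once.
Trained networks look in the newest picture that a camera, given by its name, has taken for a name from the list of things; names that differ only in an ending like _2 or _b are one class to them, and where a whole thing is asked for, a point or a joint stands for the part that bears it (a point fixed in the world has none). Each returns a list of dicts, best first, with "score" (0 to 1); they miss things now and then, are a little off and sometimes report something else, mostly with a low value. They report only what shows in the picture. A call takes as long as a camera call.
- look_for(target, camera): "at" ([x, y, z] in m, in world coordinates, good to about 4 mm: the middle of the surface that is visible of it).
The state is a dict: "t": time; "joint_pos": joint angles; "qvel": joint speeds; "joint_torque": joint torques, N m; "position": TCP position; "orientation": TCP orientation; "force": force on the tool from outside, world axes, zero at the start; "wrist_torque": the same for the moment, N m; "width": finger opening in m; "finger_force": force on a finger pad.
Only numpy, scipy, OpenCV 4.12 (cv2) and the standard library are available. Lean on these libraries where they do the work, as an engineer would, in place of code of your own. Each camera call takes 0.05 s, during which the arm holds its last target. There are 200 camera calls.

## Working session

There is one attempt and no reset: what is moved stays moved. The work goes in short steps, Python scripts to look and compute and a shell command to move; the robot and the scene stay as the last step left them, time stands still between calls to the robot, and variables do not carry over. Pictures are saved under pics/ and viewed, at most 14 in all, crops included, and the job is handed in when it is done.

```bash
mkdir -p pics
cat > h.py <<'E'
from rig import *
import numpy as np, cv2
from scipy.spatial.transform import Rotation as Ro
def shot(c,n):
    m=camera_model(c); im=camera(c); cv2.imwrite(f'pics/{n}.png',im); return m,im
def KD(m): return np.array([[m['fx'],0,m['cx']],[0,m['fy'],m['cy']],[0,0,1.]]),np.array(m['distortion'],float)
def ray(m,px,z):
    K,D=KD(m); p=cv2.undistortPoints(np.array(px,float).reshape(-1,1,2),K,D).reshape(-1,2)
    R=np.array(m['R']);t=np.array(m['t']); d=np.c_[p,np.ones(len(p))]@R; c=-R.T@t
    return c+d*((z-c[2])/d[:,2])[:,None]
def proj(m,X):
    K,D=KD(m); return cv2.projectPoints(np.array(X,float).reshape(-1,1,3),cv2.Rodrigues(np.array(m['R']))[0],np.array(m['t'],float),K,D)[0].reshape(-1,2)
def go(target,yaw=None,vert=True):
    """tool-frame mm and rotvec deg from present pose to target (tool down, tool y axis at yaw deg in the world)"""
    s=read_state(); R=Ro.from_quat(s['orientation']); d=R.inv().apply(np.array(target)-s['position'])*1000
    out=[d.round(1)]
    if yaw is not None:
        best=None
        for a in (yaw,yaw+180):
            a=np.radians(a); y=np.array([np.cos(a),np.sin(a),0]); z=np.array([0,0,-1.]); x=np.cross(y,z)
            r=(R.inv()*Ro.from_matrix(np.c_[x,y,z])).as_rotvec(degrees=True)
            if best is None or np.linalg.norm(r)<np.linalg.norm(best): best=r
        out.append(best.round(1))
    print(*out)
E
python3 - <<'E'
from h import *
s=read_state(); print(s['t'],s['position'],Ro.from_quat(s['orientation']).as_matrix().round(3).tolist(),s['width'])
for c in ('top','scene'):
    m,im=shot(c,c+'0'); print(c,(-np.array(m['R']).T@np.array(m['t'])).round(3))
for n in 'canister tub roll wheel round_coaster square_coaster drain_mat scale side_board bottle'.split():
    for c in ('top','scene'):
        r=look_for(n,c); print(n,c,[(np.round(q['at'],3).tolist(),round(q['score'],2)) for q in r[:2]])
E
```

```text
0.0 [0.25401797 0.5978136  0.23042897] [[-0.92, 0.391, -0.001], [0.391, 0.92, -0.002], [-0.0, -0.002, -1.0]] 0.08505389443229781
top [0.434 0.006 1.179]
scene [ 1.02  -0.433  1.003]
canister top [([0.546, -0.045, 0.149], 0.6)]
canister scene [([0.565, -0.056, 0.129], 0.73)]
tub top [([0.544, 0.08, 0.145], 0.62)]
tub scene [([0.562, 0.066, 0.119], 0.69), ([0.561, 0.268, 0.108], 0.53)]
roll top []
roll scene [([0.635, -0.053, 0.064], 0.66)]
wheel top [([0.551, 0.273, 0.104], 0.82)]
wheel scene [([0.566, 0.268, 0.108], 0.92)]
round_coaster top [([0.524, -0.048, 0.022], 0.58), ([0.692, 0.213, 0.095], 0.43)]
round_coaster scene [([0.565, -0.071, 0.025], 0.61)]
square_coaster top [([0.52, 0.063, 0.024], 0.46)]
square_coaster scene [([0.579, 0.054, 0.021], 0.57)]
drain_mat top [([0.628, 0.085, 0.022], 0.64)]
drain_mat scene [([0.628, 0.08, 0.02], 0.9)]
scale top [([0.5, 0.289, 0.066], 0.68)]
scale scene [([0.515, 0.25, 0.058], 0.7), ([0.567, -0.057, 0.131], 0.62)]
side_board top [([0.496, -0.295, 0.014], 0.63)]
side_board scene [([0.506, -0.292, 0.015], 0.85)]
bottle top [([0.691, 0.21, 0.093], 0.85)]
bottle scene [([0.707, 0.208, 0.081], 0.71)]
```

View pics/top0.png

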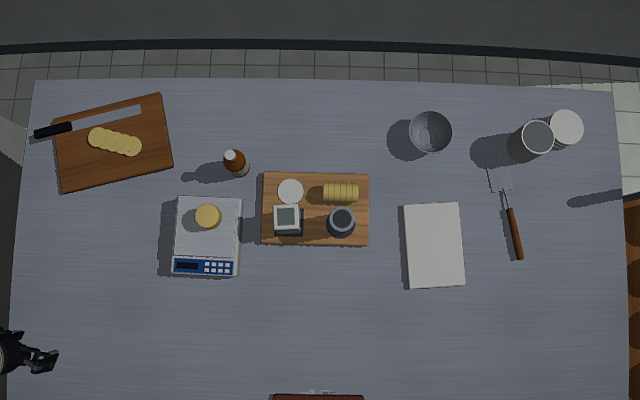

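View pics/scene0.png

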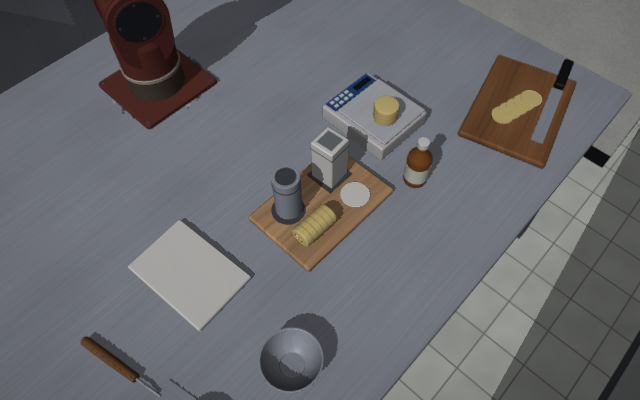

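Top view: the wooden board spans px (262,172)–(369,246), with the tub at (287,218), canister (341,220), roll (341,192), mat (290,190), scale (207,232), side board (434,245) and bottle (235,160). The scene view agrees with this layout. Next I move above the board for a wrist view.

```bash
python3 -m crank '{"xyz":[[0,0,-170],[0,0,-170],[0,0,-170],[0,0,-170],[0,0,-170]],"rotation":[[0,0,-8],[0,0,-16],[0,0,-23],[0,0,-23],[0,0,-23]],"fingers":[1,1,1,1,1]}'
python3 -m crank '{"xyz":[[-15,-40,0],[-30,-80,0],[-46,-120,0],[-62,-160,0],[-78,-195,0]],"rotation":[[0,0,0],[0,0,0],[0,0,0],[0,0,0],[0,0,0]],"fingers":[1,1,1,1,1]}'
python3 -m crank '{"xyz":[[-15,-40,0],[-30,-80,0],[-46,-120,0],[-62,-160,0],[-78,-195,0]],"rotation":[[0,0,0],[0,0,0],[0,0,0],[0,0,0],[0,0,0]],"fingers":[1,1,1,1,1]}'
python3 -m crank '{"xyz":[[-15,-40,0],[-30,-80,0],[-46,-120,0],[-62,-160,0],[-62,-185,0]],"rotation":[[0,0,0],[0,0,0],[0,0,0],[0,0,0],[0,0,0]],"fingers":[1,1,1,1,1]}'
python3 -m crank '{"xyz":[[0,0,0],[0,0,0],[0,0,0],[0,0,0],[0,0,0]],"rotation":[[0,0,0],[0,0,0],[0,0,0],[0,0,0],[0,0,0]],"fingers":[1,1,1,1,1]}'
python3 - <<'E'
from h import *
s=read_state(); print(s['t'],s['position'],s['joint_pos'])
m,im=shot('wrist','w1'); print((-np.array(m['R']).T@np.array(m['t'])).round(3),np.array(m['R']).round(2).tolist())
for n in 'canister tub roll drain_mat round_coaster square_coaster'.split():
    r=look_for(n,'wrist'); print(n,[(np.round(q['at'],3).tolist(),round(q['score'],2)) for q in r[:2]])
E
```

```text
t: 1.6
position: [0.2546, 0.5991, 0.4057]
orientation: [0.0, 1.0, 0.003, 0.001]
force: [-0.4, -0.5, -0.5]
width: 0.0853
finger_force: 0.0
t: 2.1
position: [0.3326, 0.4008, 0.4003]
orientation: [0.001, 1.0, -0.0, -0.0]
force: [0.4, 0.6, 0.4]
width: 0.0854
finger_force: 0.0
t: 2.6
position: [0.4102, 0.2057, 0.4004]
orientation: [0.001, 1.0, -0.0, -0.0]
force: [0.6, -0.2, 0.9]
width: 0.0853
finger_force: 0.0
t: 3.1
position: [0.4726, 0.0196, 0.4001]
orientation: [0.002, 1.0, -0.001, -0.001]
force: [0.2, 0.1, -1.5]
width: 0.0854
finger_force: 0.0
t: 3.6
position: [0.4719, 0.024, 0.4011]
orientation: [-0.001, 1.0, -0.0, -0.0]
force: [-0.4, -0.5, 0.6]
width: 0.0856
finger_force: 0.0
3.6 [0.47187043 0.02401513 0.40112174] [-0.71132473 -0.10760953  0.51649471  1.59666784  0.05337965  1.63882906
  1.37827293]
[0.399 0.025 0.544] [[-0.0, 1.0, 0.0], [0.96, 0.0, 0.28], [0.28, 0.0, -0.96]]
canister [([0.535, -0.04, 0.146], 0.92)]
tub [([0.534, 0.08, 0.144], 0.72), ([0.624, -0.036, 0.059], 0.51)]
roll [([0.625, -0.037, 0.061], 0.89)]
drain_mat [([0.643, 0.074, 0.026], 0.92)]
round_coaster [([0.529, -0.045, 0.025], 0.54)]
square_coaster [([0.522, 0.061, 0.024], 0.7), ([0.692, 0.195, 0.011], 0.21)]
```

View pics/w1.png

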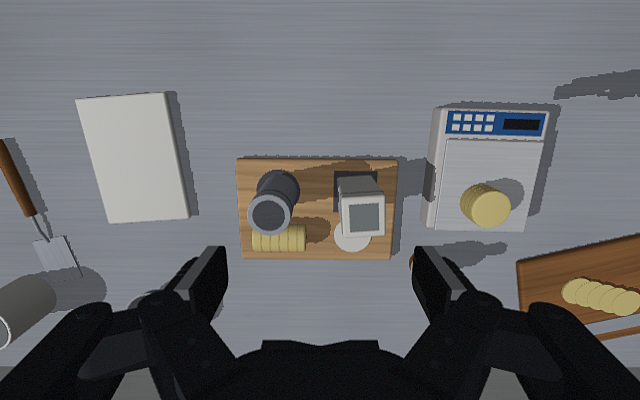

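Wrist view: board corners at about (236,158), (398,157), (391,260), (243,260), canister top at (270,213), tub top at (361,215), roll at (280,238), mat at (353,236), side board (77,98)–(190,218), wheel at (488,203) on the pan. I zoom in for corner positions.

Run:
```python
import cv2
im=cv2.imread('pics/w1.png'); cv2.imwrite('pics/w1c.png',cv2.resize(im[145:270,230:405],None,fx=4.5,fy=4.5,interpolation=cv2.INTER_CUBIC))
from h import *
m=camera_model('wrist')
for n,p,z in [('side',[(77,98),(166,91),(190,218),(108,223)],.015),('pan',[(443,138),(547,140),(525,232),(435,228)],.062),('board',[(236,158),(398,157),(391.5,260),(243,260)],.02),('canister',[(270,213)],.145),('tub',[(361,215)],.145),('wheel',[(490,203)],.107)]:
    P=ray(m,p,z); c=P.mean(0); e=P[1]-P[0]; f=P[2]-P[1]
    print(n,P[:,:2].round(3).tolist(),c.round(3), np.degrees(np.arctan2(e[0],e[1])).round(1) if len(P)>1 else '', np.degrees(np.arctan2(-f[1],f[0])).round(1)if len(P)>1 else '')
```

```text
side [[0.394, -0.368], [0.384, -0.222], [0.602, -0.209], [0.611, -0.359]] [ 0.498 -0.289  0.015] -4.1 -3.5
pan [[0.454, 0.213], [0.457, 0.373], [0.609, 0.367], [0.602, 0.216]] [0.531 0.292 0.062] 1.1 2.2
board [[0.492, -0.116], [0.49, 0.157], [0.684, 0.158], [0.683, -0.118]] [0.587 0.02  0.02 ] -0.3 -0.4Traceback (most recent call last):
  File "<stdin>", line 6, in <module>
IndexError: index 1 is out of bounds for axis 0 with size 1
```

View pics/w1c.png

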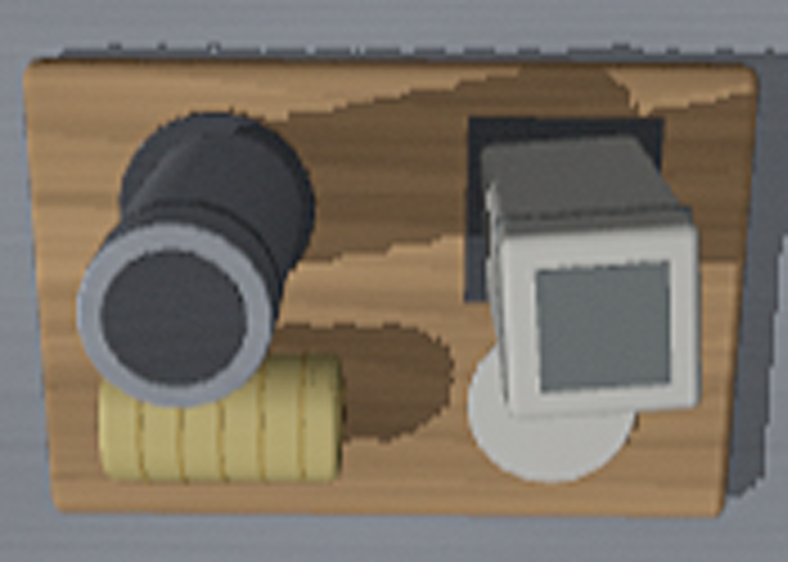

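The crop shows the canister rim centred at crop (175,315), tub top corners at about (498,228), (695,224), (697,407), (512,417), square coaster corners (469,116), (663,119), (466,302), roll (100,355)–(340,480), and mat centre at about (552,400).

Run:
```python
from h import *
m=camera_model('wrist')
for n,p,z in [('canister',[(175,315)],.145),('tub',[(498,228),(695,224),(697,407),(512,417)],.145),('sqc',[(469,116),(663,119),(466,302)],.023),('rc',[(122,190),(315,205),(222,112)],.023),('mat',[(468,405),(635,412),(552,482)],.023),('roll',[(100,420),(342,415),(345,418)],.045)]:
    P=ray(m,np.array(p)/4.5+[230,145],z); e=P[min(1,len(P)-1)]-P[0]
    print(n,P[:,:2].round(4).tolist(),P.mean(0).round(4),np.degrees(np.arctan2(-e[0],e[1])).round(1))
P=ray(m,[(490,203)],.107);print(P)
s=read_state();print(s['position'])
```

```text
canister [[0.5477, -0.0441]] [ 0.5477 -0.0441  0.145 ] -0.0
tub [[0.5205, 0.0525], [0.5193, 0.1106], [0.578, 0.1147], [0.5812, 0.0579]] [0.5497 0.0839 0.145 ] 1.2
sqc [[0.5134, 0.0494], [0.5146, 0.1226], [0.5878, 0.0492]] [0.5386 0.0737 0.023 ] -1.0
rc [[0.5422, -0.083], [0.5482, -0.0092], [0.5118, -0.0436]] [ 0.5341 -0.0453  0.023 ] -4.7
mat [[0.6316, 0.0505], [0.6347, 0.1175], [0.6657, 0.0851]] [0.644  0.0844 0.023 ] -2.7
roll [[0.6279, -0.0921], [0.6259, 0.001], [0.6272, 0.0021]] [ 0.627  -0.0297  0.045 ] 1.2
[[0.54351787 0.27478871 0.107     ]]
[0.47197446 0.02317002 0.40133455]
```

```bash
python3 -m crank '{"xyz":[[-25,-23,30],[-50,-46,70],[-76,-68.5,115],[-76,-68.5,160],[-76,-68.5,195]],"rotation":[[0,0,0],[0,0,0],[0,0,0],[0,0,0],[0,0,0]],"fingers":[1,1,1,1,1]}'
python3 -m crank '{"xyz":[[0,0,0],[0,0,0],[0,0,0],[0,0,0],[0,0,0]],"rotation":[[0,0,0],[0,0,0],[0,0,0],[0,0,0],[0,0,0]],"fingers":[1,1,1,1,1]}'
python3 - <<'E'
from h import *
s=read_state(); print(s['position'])
m,im=shot('wrist','w2'); 
for n in 'canister tub'.split():
    r=look_for(n,'wrist'); print(n,[(np.round(q['at'],3).tolist(),round(q['score'],2)) for q in r[:2]])
print(proj(m,[(.548,-.045,.145),(.518,-.045,.145),(.578,-.045,.145),(.548,-.075,.145),(.548,-.015,.145)]).round(0).tolist())
E
```

```text
t: 4.45
position: [0.5476, -0.0467, 0.2034]
orientation: [0.001, 1.0, -0.001, -0.001]
force: [-0.5, 0.6, -0.2]
width: 0.0852
finger_force: 0.0
t: 4.95
position: [0.5487, -0.0452, 0.2079]
orientation: [0.0, 1.0, 0.0, 0.001]
force: [0.3, -0.6, -0.5]
width: 0.0856
finger_force: 0.0
[ 0.54872282 -0.04522517  0.20793643]
canister [([0.542, -0.046, 0.146], 0.91)]
tub [([0.539, 0.07, 0.142], 0.86)]
[[318.0, 209.0], [318.0, 166.0], [318.0, 248.0], [275.0, 209.0], [361.0, 209.0]]
```

View pics/w2.png

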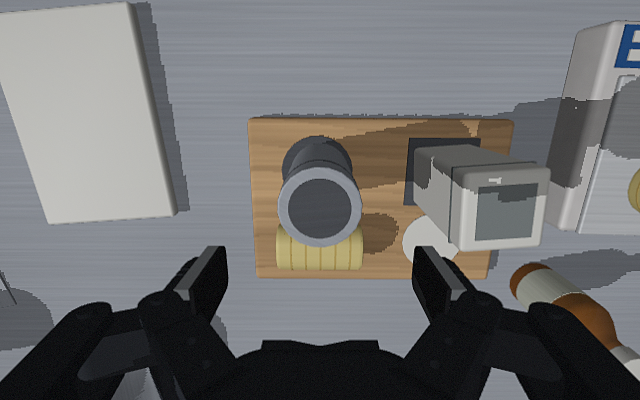

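Rim centre is at (319,206) against a predicted (318,209), so about 2 mm off. I descend, grip and lift the canister.

```bash
python3 -m crank '{"xyz":[[2,1,40],[2,1,80],[2,1,105],[2,1,112],[2,1,112]],"rotation":[[0,0,0],[0,0,0],[0,0,0],[0,0,0],[0,0,0]],"fingers":[1,1,1,1,1]}'
python3 -m crank '{"xyz":[[0,0,0],[0,0,0],[0,0,0],[0,0,0],[0,0,0]],"rotation":[[0,0,0],[0,0,0],[0,0,0],[0,0,0],[0,0,0]],"fingers":[0,0,0,0,0]}'
python3 -m crank '{"xyz":[[0,0,0],[0,0,0],[0,0,0],[0,0,0],[0,0,0]],"rotation":[[0,0,0],[0,0,0],[0,0,0],[0,0,0],[0,0,0]],"fingers":[0,0,0,0,0]}'
python3 -m crank '{"xyz":[[0,0,-10],[0,0,-30],[0,0,-50],[0,0,-70],[0,0,-80]],"rotation":[[0,0,0],[0,0,0],[0,0,0],[0,0,0],[0,0,0]],"fingers":[0,0,0,0,0]}'
python3 -c "
from h import *
s=read_state();print(s['position']);go((.553,-.285,s['position'][2]))"
```

```text
t: 5.6
position: [0.5456, -0.0445, 0.094]
orientation: [0.0, 1.0, -0.0, -0.001]
force: [-0.1, -1.0, 0.9]
width: 0.0854
finger_force: 0.0
t: 6.1
position: [0.5472, -0.0446, 0.0963]
orientation: [0.0, 1.0, 0.0, 0.002]
force: [-2.4, -0.7, 5.4]
width: 0.0586
finger_force: 63.7
t: 6.6
position: [0.5472, -0.0446, 0.0963]
orientation: [0.0, 1.0, 0.0, 0.002]
force: [-1.1, -0.6, 5.5]
width: 0.0588
finger_force: 63.7
t: 7.1
position: [0.5466, -0.0445, 0.1767]
orientation: [0.0, 1.0, 0.0, 0.001]
force: [-0.8, 0.6, -3.8]
width: 0.0585
finger_force: 65.9
[ 0.54657809 -0.04453419  0.17669244]
[-6.600e+00 -2.405e+02 -1.000e-01]
```

```bash
python3 -m crank '{"xyz":[[0,-20,0],[-2,-60,0],[-4,-105,0],[-6,-150,0],[-6,-190,0]],"rotation":[[0,0,0],[0,0,0],[0,0,0],[0,0,0],[0,0,0]],"fingers":[0,0,0,0,0]}'
python3 -m crank '{"xyz":[[0,-30,0],[0,-46,0],[0,-50,0],[0,-50,20],[0,-50,50]],"rotation":[[0,0,0],[0,0,0],[0,0,0],[0,0,0],[0,0,0]],"fingers":[0,0,0,0,0]}'
python3 -m crank '{"xyz":[[0,0,0],[0,0,15],[0,0,28],[0,0,33],[0,0,33]],"rotation":[[0,0,0],[0,0,0],[0,0,0],[0,0,0],[0,0,0]],"fingers":[0,0,0,0,0]}'
python3 -m crank '{"xyz":[[0,0,0],[0,0,0],[0,0,0],[0,0,0],[0,0,0]],"rotation":[[0,0,0],[0,0,0],[0,0,0],[0,0,0],[0,0,0]],"fingers":[0,0,0,0,0]}'
```

```text
t: 7.6
position: [0.5515, -0.2364, 0.1745]
orientation: [0.0, 1.0, -0.0, -0.0]
force: [0.3, 0.9, -4.4]
width: 0.0586
finger_force: 66.0
t: 8.1
position: [0.5533, -0.2839, 0.1253]
orientation: [-0.0, 1.0, -0.0, 0.002]
force: [1.0, 0.9, -5.0]
width: 0.0589
finger_force: 66.3
t: 8.6
position: [0.5515, -0.2841, 0.0907]
orientation: [0.0, 1.0, 0.0, -0.001]
force: [0.1, -0.3, -4.8]
width: 0.0586
finger_force: 67.1
t: 9.1
position: [0.5519, -0.2845, 0.0915]
orientation: [0.0, 1.0, -0.0, 0.0]
force: [0.1, 0.6, -5.1]
width: 0.0587
finger_force: 67.1
```

```bash
python3 -m crank '{"xyz":[[0,0,2],[0,0,3],[0,0,3],[0,0,3],[0,0,3]],"rotation":[[0,0,0],[0,0,0],[0,0,0],[0,0,0],[0,0,0]],"fingers":[0,0,0,0,0]}'
python3 -m crank '{"xyz":[[0,0,0],[0,0,0],[0,0,0],[0,0,0],[0,0,0]],"rotation":[[0,0,0],[0,0,0],[0,0,0],[0,0,0],[0,0,0]],"fingers":[1,1,1,1,1]}'
python3 -m crank '{"xyz":[[0,0,-20],[0,0,-60],[0,0,-100],[0,0,-125],[0,0,-125]],"rotation":[[0,0,0],[0,0,0],[0,0,0],[0,0,0],[0,0,0]],"fingers":[1,1,1,1,1]}'
python3 -m crank '{"xyz":[[0,45,0],[0,90,0],[0,135,0],[0,180,0],[0,225,0]],"rotation":[[0,0,0],[0,0,0],[0,0,0],[0,0,0],[0,0,0]],"fingers":[1,1,1,1,1]}'
python3 -m crank '{"xyz":[[0,45,0],[0,90,0],[0,125,0],[0,144,0],[0,144,0]],"rotation":[[0,0,0],[0,0,0],[0,0,0],[0,0,0],[0,0,0]],"fingers":[1,1,1,1,1]}'
python3 - <<'E'
from h import *
s=read_state(); print(s['position'])
m,im=shot('wrist','w3'); cv2.imwrite('pics/w3c.png',cv2.resize(im[110:290,190:450],None,fx=3,fy=3,interpolation=cv2.INTER_CUBIC))
r=look_for('tub','wrist'); print([(np.round(q['at'],3).tolist(),round(q['score'],2)) for q in r[:2]])
print(proj(m,[(.5505,.085,.145)]))
E
```

```text
t: 9.6
position: [0.5519, -0.2844, 0.0885]
orientation: [0.0, 1.0, 0.0, 0.0]
force: [-1.3, 1.2, -0.9]
width: 0.0585
finger_force: 67.2
t: 10.1
position: [0.5519, -0.2845, 0.0884]
orientation: [0.0, 1.0, -0.0, 0.0]
force: [-0.1, 0.3, 0.2]
width: 0.0852
finger_force: 0.0
t: 10.6
position: [0.5534, -0.2857, 0.2174]
orientation: [0.0, 1.0, -0.001, 0.003]
force: [-0.2, -0.5, 0.3]
width: 0.0852
finger_force: 0.0
t: 11.1
position: [0.5513, -0.0575, 0.2127]
orientation: [0.0, 1.0, 0.0, -0.0]
force: [0.4, -0.0, -0.5]
width: 0.0854
finger_force: 0.0
t: 11.6
position: [0.5513, 0.0885, 0.2122]
orientation: [-0.003, 1.0, 0.0, -0.001]
force: [-0.1, -0.7, 0.3]
width: 0.0852
finger_force: 0.0
[0.55126325 0.08848984 0.2122329 ]
[([0.54, 0.083, 0.145], 0.9), ([0.688, 0.194, 0.05], 0.35)]
[[312.91972721 206.8480015 ]]
```

View pics/w3c.png

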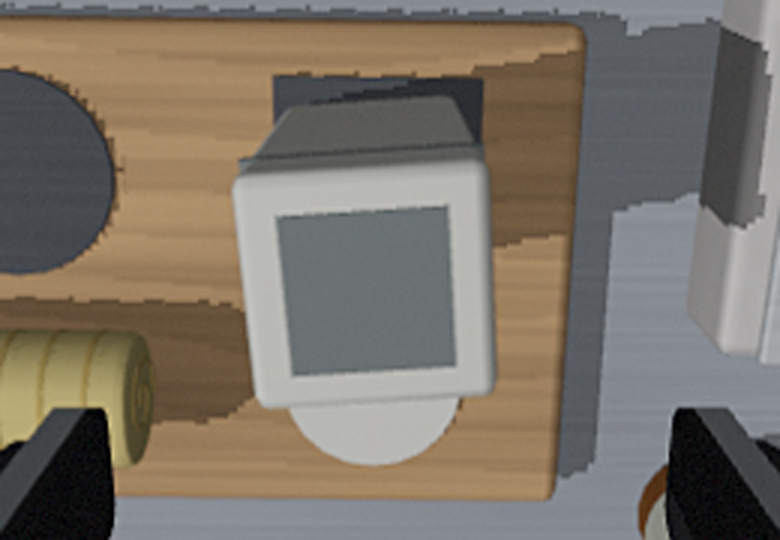

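Tub top centre at crop (367,291), i.e. image (312,207), exactly as predicted. The tub is yawed about +4° (counter-clockwise). I grasp with that turn.

```bash
python3 -m crank '{"xyz":[[1,0,30],[1,0,70],[1,0,105],[1,0,118],[1,0,118]],"rotation":[[0,0,-4],[0,0,-4],[0,0,-4],[0,0,-4],[0,0,-4]],"fingers":[1,1,1,1,1]}'
python3 -m crank '{"xyz":[[0,0,0],[0,0,0],[0,0,0],[0,0,0],[0,0,0]],"rotation":[[0,0,0],[0,0,0],[0,0,0],[0,0,0],[0,0,0]],"fingers":[1,1,0,0,0]}'
python3 -m crank '{"xyz":[[0,0,0],[0,0,0],[0,0,0],[0,0,0],[0,0,0]],"rotation":[[0,0,0],[0,0,0],[0,0,0],[0,0,0],[0,0,0]],"fingers":[0,0,0,0,0]}'
python3 -m crank '{"xyz":[[0,0,-10],[0,0,-30],[0,0,-70],[0,0,-110],[0,0,-110]],"rotation":[[0,0,0],[0,0,0],[0,0,0],[0,0,0],[0,0,0]],"fingers":[0,0,0,0,0]}'
python3 -c "
from h import *
s=read_state();print(s['position']);go((.443,-.292,s['position'][2]),90)"
```

```text
t: 12.2
position: [0.55, 0.083, 0.094]
orientation: [-0.034, 0.999, -0.001, -0.002]
force: [1.5, -0.4, 0.3]
width: 0.0853
finger_force: 0.0
t: 12.7
position: [0.5517, 0.0846, 0.0965]
orientation: [-0.035, 0.999, 0.0, 0.001]
force: [-0.1, -1.1, 5.5]
width: 0.0594
finger_force: 64.1
t: 13.2
position: [0.5517, 0.0845, 0.0965]
orientation: [-0.035, 0.999, 0.0, 0.001]
force: [-0.9, -1.3, 6.0]
width: 0.0592
finger_force: 64.1
t: 13.7
position: [0.5537, 0.0848, 0.2112]
orientation: [-0.034, 0.999, 0.001, 0.004]
force: [0.7, -0.8, -2.8]
width: 0.06
finger_force: 66.3
[0.5536944  0.0847647  0.21123708]
[ 136.4 -368.2   -2. ] [0.2 0.5 4. ]
```

```bash
python3 -m crank '{"xyz":[[15,-15,0],[45,-45,0],[75,-80,0],[105,-115,0],[130,-155,0]],"rotation":[[0,0,0],[0,0,0],[0,0,0],[0,0,0],[0,0,0]],"fingers":[0,0,0,0,0]}'
python3 -m crank '{"xyz":[[5,-45,0],[6,-90,0],[6,-135,0],[6,-175,0],[6,-205,0]],"rotation":[[0,0,0],[0,0,0],[0,0,0],[0,0,0],[0,0,0]],"fingers":[0,0,0,0,0]}'
python3 -m crank '{"xyz":[[0,-8,10],[0,-8,40],[0,-8,80],[0,-8,105],[0,-8,115]],"rotation":[[0,0,0],[0,0,0],[0,0,0],[0,0,0],[0,0,0]],"fingers":[0,0,0,0,0]}'
python3 -m crank '{"xyz":[[0,0,0],[0,0,0],[0,0,0],[0,0,0],[0,0,0]],"rotation":[[0,0,0],[0,0,0],[0,0,0],[0,0,0],[0,0,0]],"fingers":[0,0,0,0,0]}'
```

```text
t: 14.2
position: [0.43, -0.0799, 0.2047]
orientation: [-0.035, 0.999, 0.0, -0.001]
force: [0.5, -1.0, -1.8]
width: 0.0596
finger_force: 66.1
t: 14.7
position: [0.4395, -0.2864, 0.2055]
orientation: [-0.034, 0.999, -0.0, 0.0]
force: [0.5, 1.0, -3.9]
width: 0.059
finger_force: 66.2
t: 15.2
position: [0.439, -0.2912, 0.0881]
orientation: [-0.035, 0.999, 0.001, -0.002]
force: [-26.2, 7.1, 82.5]
width: 0.06
finger_force: 76.2
t: 15.7
position: [0.4411, -0.2918, 0.0906]
orientation: [-0.035, 0.999, 0.0, 0.0]
force: [0.2, -0.5, -3.5]
width: 0.0593
finger_force: 66.8
```

```bash
python3 -m crank '{"xyz":[[0,0,1],[0,0,2],[0,0,2],[0,0,2],[0,0,2]],"rotation":[[0,0,0],[0,0,0],[0,0,0],[0,0,0],[0,0,0]],"fingers":[0,0,0,0,0]}'
python3 -m crank '{"xyz":[[0,0,0],[0,0,0],[0,0,0],[0,0,0],[0,0,0]],"rotation":[[0,0,0],[0,0,0],[0,0,0],[0,0,0],[0,0,0]],"fingers":[0,1,1,1,1]}'
python3 -m crank '{"xyz":[[0,0,-20],[0,0,-60],[0,0,-100],[0,0,-140],[0,0,-140]],"rotation":[[0,0,0],[0,0,0],[0,0,0],[0,0,4],[0,0,4]],"fingers":[1,1,1,1,1]}'
python3 -m crank '{"xyz":[[0,48,0],[0,96,0],[0,144,0],[0,192,0],[0,240,0]],"rotation":[[0,0,0],[0,0,0],[0,0,0],[0,0,0],[0,0,0]],"fingers":[1,1,1,1,1]}'
python3 -m crank '{"xyz":[[-5,48,0],[-20,94,0],[-35,140,0],[-45,186,0],[-60,230,0]],"rotation":[[0,0,0],[0,0,0],[0,0,0],[0,0,0],[0,0,0]],"fingers":[1,1,1,1,1]}'
python3 -m crank '{"xyz":[[-10,45,0],[-25,80,0],[-40,96,0],[-42,96,0],[-42,96,0]],"rotation":[[0,0,0],[0,0,0],[0,0,0],[0,0,0],[0,0,0]],"fingers":[1,1,1,1,1]}'
python3 -m crank '{"xyz":[[0,0,0],[0,0,0],[0,0,0],[0,0,0],[0,0,0]],"rotation":[[0,0,0],[0,0,0],[0,0,0],[0,0,0],[0,0,0]],"fingers":[1,1,1,1,1]}'
python3 - <<'E'
from h import *
s=read_state(); print(s['position'])
m,im=shot('wrist','w4'); cv2.imwrite('pics/w4c.png',cv2.resize(im[:320],None,fx=1.25,fy=1.25))
for n in ('wheel','scale'):
    r=look_for(n,'wrist'); print(n,[(np.round(q['at'],3).tolist(),round(q['score'],2)) for q in r[:2]])
print(proj(m,[(.5435,.275,.107)]),s['joint_pos'])
E
```

```text
t: 16.2
position: [0.4408, -0.292, 0.0883]
orientation: [-0.035, 0.999, -0.0, -0.0]
force: [-0.2, 0.6, -2.7]
width: 0.0591
finger_force: 67.2
t: 16.7
position: [0.441, -0.2921, 0.0885]
orientation: [-0.035, 0.999, -0.0, 0.0]
force: [-0.1, 0.0, -0.7]
width: 0.0856
finger_force: 0.0
t: 17.2
position: [0.4428, -0.2937, 0.2332]
orientation: [0.002, 1.0, -0.001, 0.004]
force: [0.5, -0.8, 0.6]
width: 0.0855
finger_force: 0.0
t: 17.7
position: [0.4404, -0.05, 0.2284]
orientation: [0.0, 1.0, 0.0, 0.0]
force: [1.1, 0.6, 0.0]
width: 0.0855
finger_force: 0.0
t: 18.2
position: [0.5008, 0.1802, 0.2279]
orientation: [-0.0, 1.0, 0.0, -0.0]
force: [0.9, -0.1, 0.6]
width: 0.0856
finger_force: 0.0
t: 18.7
position: [0.5431, 0.2733, 0.2275]
orientation: [0.0, 1.0, -0.001, -0.0]
force: [-0.3, -0.7, 0.6]
width: 0.0851
finger_force: 0.0
t: 19.2
position: [0.543, 0.2739, 0.2285]
orientation: [0.0, 1.0, 0.0, 0.0]
force: [0.0, 0.2, -0.0]
width: 0.0852
finger_force: 0.0
[0.54301296 0.27388193 0.22853495]
wheel [([0.55, 0.276, 0.108], 0.86), ([0.677, 0.227, 0.086], 0.32)]
scale [([0.486, 0.293, 0.064], 0.86)]
[[319.40484481 187.95436273]] [-0.9638507   0.26612164  0.51646746  1.59839953 -0.13498878  1.31239329
  1.14230137]
```

View pics/w4c.png

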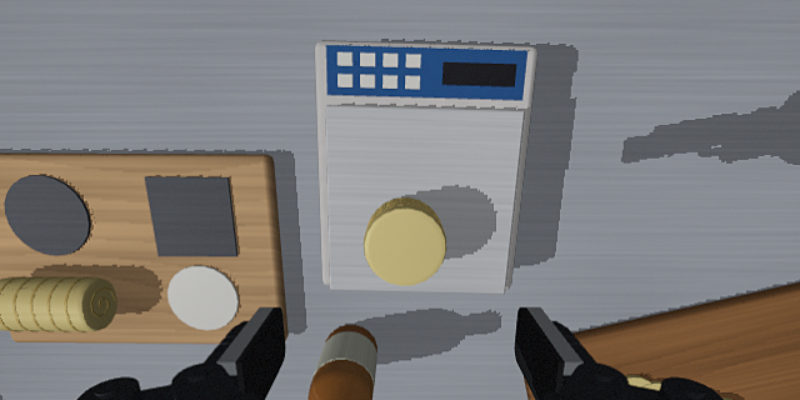

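The wheel's top is centred at (405,246) in this 1.25× crop. Pan corners are at about (327,106), (525,108), (505,293), (330,290), the square coaster at (145,177), (231,176), (238,256), (158,255), mat at (203,297), and the bottle at (345,360), behind the scale.

Run:
```python
from h import *
m=camera_model('wrist')
for n,p,z in [('wheel',[(405,246)],.107),('pan',[(327,106),(525,108),(505,293),(330,290)],.062),('sqc',[(145,177),(231,176),(238,256),(158,255)],.023),('mat',[(203,297)],.023),('rc',[(48,215)],.023),('roll',[(100,305)],.045)]:
    P=ray(m,np.array(p)/1.25,z); print(n,P[:,:2].round(4).tolist(),P.mean(0).round(4))
    if len(P)>1:
        e=P[[1,2]]-P[[0,3]]; f=P[[3,2]]-P[[0,1]]; print(np.degrees(np.arctan2(-e[:,0],e[:,1])).round(1),np.degrees(np.arctan2(f[:,1],f[:,0])).round(1))
```

```text
wheel [[0.5516, 0.2791]] [0.5516 0.2791 0.107 ]
pan [[0.4561, 0.2213], [0.4576, 0.3692], [0.6076, 0.3655], [0.6046, 0.216]] [0.5314 0.293  0.062 ]
[-0.6 -1.1] [-2.  -1.4]
sqc [[0.5134, 0.0504], [0.5126, 0.1267], [0.587, 0.1242], [0.586, 0.0493]] [0.5497 0.0876 0.023 ]
[ 0.6 -0.8] [-0.9 -1.9]
mat [[0.6288, 0.0854]] [0.6288 0.0854 0.023 ]
rc [[0.5475, -0.0446]] [ 0.5475 -0.0446  0.023 ]
roll [[0.6267, 0.0019]] [0.6267 0.0019 0.045 ]
```

```bash
python3 -m crank '{"xyz":[[-8.5,5,35],[-8.5,5,80],[-8.5,5,120],[-8.5,5,145],[-8.5,5,154]],"rotation":[[0,0,0],[0,0,0],[0,0,0],[0,0,0],[0,0,0]],"fingers":[1,1,1,1,1]}'
python3 -m crank '{"xyz":[[0,0,2],[0,0,2],[0,0,2],[0,0,2],[0,0,2]],"rotation":[[0,0,0],[0,0,0],[0,0,0],[0,0,0],[0,0,0]],"fingers":[1,1,0,0,0]}'
python3 -m crank '{"xyz":[[0,0,0],[0,0,0],[0,0,0],[0,0,0],[0,0,0]],"rotation":[[0,0,0],[0,0,0],[0,0,0],[0,0,0],[0,0,0]],"fingers":[0,0,0,0,0]}'
python3 -m crank '{"xyz":[[0,0,-10],[0,0,-30],[0,0,-60],[0,0,-75],[0,0,-75]],"rotation":[[0,0,0],[0,0,0],[0,0,0],[0,0,0],[0,0,0]],"fingers":[0,0,0,0,0]}'
python3 - <<'E'
from h import *
s=read_state();print(s['position'],s['width']);go((.630,.085,s['position'][2]),90)
m,im=shot('wrist','w5'); cv2.imwrite('pics/w5c.png',cv2.resize(im[:320],None,fx=1.25,fy=1.25))
r=look_for('wheel','wrist'); print([(np.round(q['at'],3).tolist(),round(q['score'],2)) for q in r[:2]])
E
```

```text
t: 19.85
position: [0.5499, 0.2782, 0.0713]
orientation: [0.0, 1.0, -0.001, -0.002]
force: [0.2, -0.4, 0.2]
width: 0.0852
finger_force: 0.0
t: 20.35
position: [0.5526, 0.2794, 0.0741]
orientation: [0.0, 1.0, 0.001, 0.001]
force: [-0.8, -0.1, 5.6]
width: 0.0583
finger_force: 65.1
t: 20.85
position: [0.5526, 0.2795, 0.0741]
orientation: [0.0, 1.0, 0.001, 0.001]
force: [-0.8, -1.4, 7.1]
width: 0.0578
finger_force: 65.1
t: 21.35
position: [0.5529, 0.2797, 0.1501]
orientation: [0.0, 1.0, 0.001, 0.002]
force: [0.8, 0.2, -1.8]
width: 0.0579
finger_force: 64.4
[0.55291095 0.27968828 0.15011314] 0.05790222099620333
[ -77.2 -194.7   -0.3] [ 0.2  0.2 -0. ]
[([0.548, 0.281, 0.183], 0.66)]
```

View pics/w5c.png

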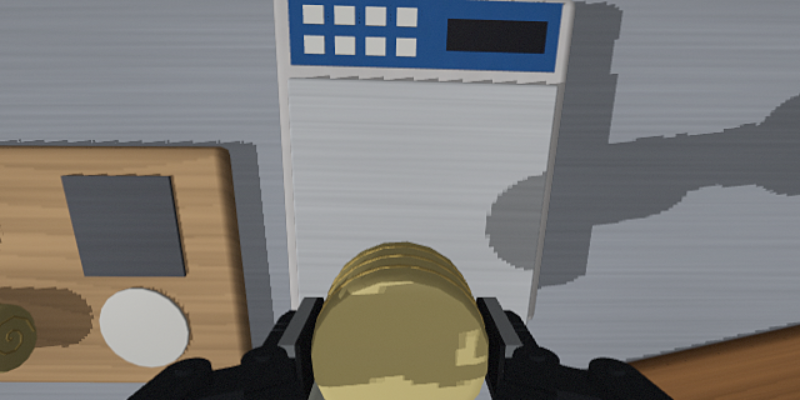

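Wheel is held between the pads. Its top's front edge is at crop (402,283), and the mat is centred at (144,327).

Run:
```python
from h import *
m=camera_model('wrist'); s=read_state(); print(s['position'])
print(ray(m,np.array([(402,283)])/1.25,.183), ray(m,np.array([(402,243)])/1.25,.138),ray(m,np.array([(99.5,325),(189.5,327),(144,288),(148,367)])/1.25,.023).round(4))
```

```text
[0.55130512 0.27902204 0.14689339]
[[0.5227099  0.28088112 0.183     ]] [[0.52394124 0.28120648 0.138     ]] [[0.623  0.0528 0.023 ]
 [0.6246 0.121  0.023 ]
 [0.5927 0.0924 0.023 ]
 [0.6596 0.083  0.023 ]]
```

```bash
python3 -m crank '{"xyz":[[0,-25,0],[-5,-65,0],[-12,-105,0],[-30,-145,0],[-50,-175,0]],"rotation":[[0,0,0],[0,0,0],[0,0,0],[0,0,0],[0,0,0]],"fingers":[0,0,0,0,0]}'
python3 -m crank '{"xyz":[[-20,-16,0],[-24,-18,0],[-24,-18,30],[-24,-18,60],[-24,-18,85]],"rotation":[[0,0,0],[0,0,0],[0,0,0],[0,0,0],[0,0,0]],"fingers":[0,0,0,0,0]}'
python3 -m crank '{"xyz":[[0,0,10],[0,0,15],[0,0,18],[0,0,20],[0,0,20]],"rotation":[[0,0,0],[0,0,0],[0,0,0],[0,0,0],[0,0,0]],"fingers":[0,0,0,0,0]}'
python3 -m crank '{"xyz":[[0,0,0],[0,0,0],[0,0,0],[0,0,0],[0,0,0]],"rotation":[[0,0,0],[0,0,0],[0,0,0],[0,0,0],[0,0,0]],"fingers":[0,0,0,0,0]}'
python3 -c "
from h import *
s=read_state();print(s['position'],s['force']);go((.6257,.086,.0355),90)"
```

```text
t: 21.95
position: [0.6008, 0.101, 0.1459]
orientation: [0.001, 1.0, -0.0, -0.001]
force: [0.3, -0.1, -1.0]
width: 0.0582
finger_force: 64.4
t: 22.45
position: [0.6238, 0.0868, 0.0593]
orientation: [-0.0, 1.0, -0.0, -0.002]
force: [0.6, -0.3, -0.5]
width: 0.0578
finger_force: 64.4
t: 22.95
position: [0.626, 0.0861, 0.043]
orientation: [0.0, 1.0, 0.0, 0.001]
force: [0.1, -0.4, -0.8]
width: 0.0578
finger_force: 64.4
t: 23.45
position: [0.6255, 0.086, 0.0424]
orientation: [0.0, 1.0, 0.0, 0.0]
force: [0.2, 0.4, -1.7]
width: 0.0576
finger_force: 64.4
[0.62550408 0.08597839 0.0423874 ] [ 0.24073154  0.40938603 -1.67711488]
[-0.2  0.   6.9] [ 0.  0. -0.]
```

```bash
python3 -m crank '{"xyz":[[0,0,4],[0,0,7],[0,0,7],[0,0,7],[0,0,7]],"rotation":[[0,0,0],[0,0,0],[0,0,0],[0,0,0],[0,0,0]],"fingers":[0,0,0,0,0]}'
python3 -m crank '{"xyz":[[0,0,0],[0,0,0],[0,0,0],[0,0,0],[0,0,0]],"rotation":[[0,0,0],[0,0,0],[0,0,0],[0,0,0],[0,0,0]],"fingers":[0,1,1,1,1]}'
python3 -m crank '{"xyz":[[0,0,-20],[0,0,-60],[0,0,-105],[0,0,-150],[0,0,-165]],"rotation":[[0,0,0],[0,0,0],[0,0,0],[0,0,0],[0,0,0]],"fingers":[1,1,1,1,1]}'
python3 -m crank '{"xyz":[[0,-30,0],[0,-60,0],[0,-90,0],[0,-120,0],[0,-131,0]],"rotation":[[0,0,8],[0,0,16],[0,0,24],[0,0,32],[0,0,40]],"fingers":[1,1,1,1,1]}'
python3 -m crank '{"xyz":[[0,0,0],[0,0,0],[0,0,0],[0,0,0],[0,0,0]],"rotation":[[0,0,8],[0,0,16],[0,0,24],[0,0,32],[0,0,40]],"fingers":[1,1,1,1,1]}'
python3 -m crank '{"xyz":[[0,0,0],[0,0,0],[0,0,0],[0,0,0],[0,0,0]],"rotation":[[0,0,8],[0,0,10],[0,0,10],[0,0,10],[0,0,10]],"fingers":[1,1,1,1,1]}'
python3 - <<'E'
from h import *
s=read_state(); print(s['position'],s['joint_pos'].round(2))
m,im=shot('wrist','w6'); cv2.imwrite('pics/w6c.png',cv2.resize(im,None,fx=1.25,fy=1.25))
for n in ('roll','wheel'):
    r=look_for(n,'wrist'); print(n,[(np.round(q['at'],3).tolist(),round(q['score'],2)) for q in r[:2]])
E
```

```text
t: 23.95
position: [0.6254, 0.0859, 0.0352]
orientation: [0.0, 1.0, -0.0, -0.0]
force: [-1.8, -0.2, 0.9]
width: 0.0582
finger_force: 64.7
t: 24.45
position: [0.6255, 0.086, 0.0353]
orientation: [0.0, 1.0, -0.0, 0.0]
force: [-0.3, 1.2, -0.1]
width: 0.0856
finger_force: 0.0
t: 24.95
position: [0.6275, 0.0858, 0.2055]
orientation: [0.0, 1.0, 0.001, 0.003]
force: [0.8, -0.9, 1.1]
width: 0.0858
finger_force: 0.0
t: 25.45
position: [0.6248, -0.0492, 0.2002]
orientation: [0.347, 0.938, -0.001, 0.0]
force: [0.6, 0.7, 0.2]
width: 0.0854
finger_force: 0.0
t: 25.95
position: [0.6252, -0.045, 0.1998]
orientation: [0.645, 0.764, -0.0, -0.0]
force: [-0.3, -0.8, -0.5]
width: 0.0855
finger_force: 0.0
t: 26.45
position: [0.6253, -0.0451, 0.2002]
orientation: [0.707, 0.707, -0.0, -0.0]
force: [-0.1, -0.9, 0.3]
width: 0.0853
finger_force: 0.0
[ 0.62534609 -0.04506402  0.20018576] [-0.72  0.43  0.95  1.6  -0.36  1.3   0.29]
roll []
wheel [([0.625, 0.082, 0.068], 0.71), ([0.626, -0.037, 0.06], 0.52)]
```

View pics/w6c.png

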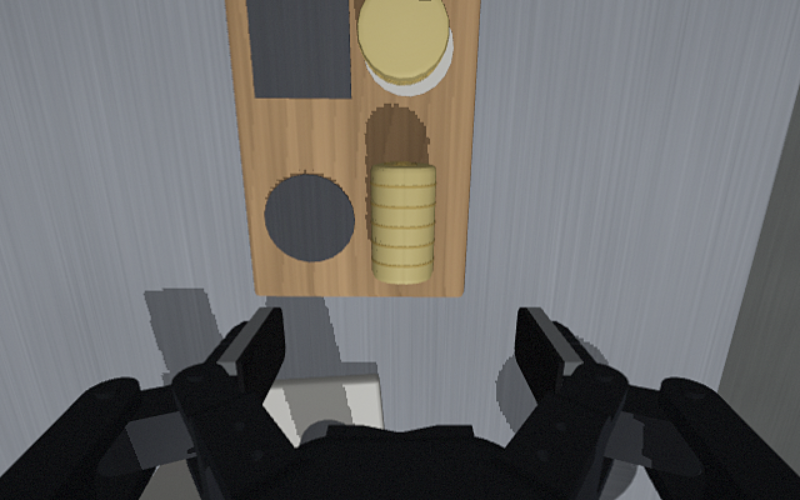

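The roll spans crop (371–436, 163–283), aligned with the tool. The wheel sits on its mat at (403,35). I compute the roll's centre and yaw.

Run:
```python
from h import *
m=camera_model('wrist')
for n,p,z in [('roll sides',[(371.5,180),(371.5,262),(436,180),(433,265)],.042),('ends top',[(404,166),(403,266)],.064),('end bottom',[(403,283)],.025),('wheel top',[(358,35),(449,35)],.068),('wheel bottomedge',[(402,83)],.023),('mat',[(407,96)],.023),('rc',[(264.5,217),(355,218),(310,173),(308,262)],.023),('sqc',[(256,98),(351,98),(350,10)],.023)]:
    P=ray(m,np.array(p)/1.25,z); print(n,P[:,:2].round(4).tolist())
```

```text
roll sides [[0.6032, -0.0117], [0.6018, -0.0781], [0.6525, -0.0117], [0.6518, -0.0807]]
ends top [[0.6277, 0.001], [0.6272, -0.0735]]
end bottom [[0.6276, -0.1034]]
wheel top [[0.5983, 0.0834], [0.656, 0.0834]]
wheel bottomedge [[0.6265, 0.0594]]
mat [[0.6304, 0.0501]]
rc [[0.5118, -0.0449], [0.5874, -0.0458], [0.5521, -0.0085], [0.5455, -0.0847]]
sqc [[0.5143, 0.0488], [0.5873, 0.0487], [0.5887, 0.1089]]
```

```bash
python3 -m crank '{"xyz":[[-1,2.3,40],[-1,2.3,85],[-1,2.3,125],[-1,2.3,150],[-1,2.3,165]],"rotation":[[0,0,1],[0,0,1],[0,0,1],[0,0,1],[0,0,1]],"fingers":[1,1,1,1,1]}'
python3 -m crank '{"xyz":[[0,0,5],[0,0,8],[0,0,10],[0,0,10],[0,0,10]],"rotation":[[0,0,0],[0,0,0],[0,0,0],[0,0,0],[0,0,0]],"fingers":[1,1,1,1,1]}'
python3 -m crank '{"xyz":[[0,0,0],[0,0,0],[0,0,0],[0,0,0],[0,0,0]],"rotation":[[0,0,0],[0,0,0],[0,0,0],[0,0,0],[0,0,0]],"fingers":[0,0,0,0,0]}'
python3 -m crank '{"xyz":[[0,0,0],[0,0,0],[0,0,0],[0,0,0],[0,0,0]],"rotation":[[0,0,0],[0,0,0],[0,0,0],[0,0,0],[0,0,0]],"fingers":[0,0,0,0,0]}'
python3 -m crank '{"xyz":[[0,0,-10],[0,0,-40],[0,0,-80],[0,0,-120],[0,0,-155]],"rotation":[[0,0,0],[0,0,0],[0,0,0],[0,0,0],[0,0,0]],"fingers":[0,0,0,0,0]}'
python3 -m crank '{"xyz":[[0,0,0],[0,0,0],[0,0,0],[0,0,0],[0,0,0]],"rotation":[[0,0,0],[0,0,0],[0,0,0],[0,0,0],[0,0,0]],"fingers":[0,0,0,0,0]}'
python3 - <<'E'
from h import *
s=read_state();print(s['position'],s['width']);go((.531,.293,s['position'][2]),-1.3)
m,im=shot('wrist','w7'); cv2.imwrite('pics/w7c.png',cv2.resize(im[150:],None,fx=1.25,fy=1.25))
E
```

```text
t: 27.1
position: [0.6266, -0.0459, 0.033]
orientation: [0.713, 0.701, -0.001, -0.001]
force: [0.1, -0.0, 0.2]
width: 0.0855
finger_force: 0.0
t: 27.6
position: [0.6283, -0.046, 0.0262]
orientation: [0.713, 0.701, 0.001, 0.0]
force: [0.4, 0.4, 0.1]
width: 0.085
finger_force: 0.0
t: 28.1
position: [0.6281, -0.0461, 0.0258]
orientation: [0.713, 0.701, 0.0, 0.0]
force: [-1.3, 0.8, 5.9]
width: 0.0493
finger_force: 63.4
t: 28.6
position: [0.6281, -0.0461, 0.0258]
orientation: [0.713, 0.701, 0.0, 0.0]
force: [-2.2, 0.5, 5.3]
width: 0.049
finger_force: 63.4
t: 29.1
position: [0.6275, -0.0464, 0.1825]
orientation: [0.714, 0.701, 0.0, 0.0]
force: [0.6, -0.0, -3.1]
width: 0.0491
finger_force: 62.6
t: 29.6
position: [0.6272, -0.046, 0.1792]
orientation: [0.713, 0.701, -0.001, -0.001]
force: [0.1, -0.1, -2.6]
width: 0.0492
finger_force: 62.8
[ 0.62716955 -0.04597287  0.17923758] 0.04918195380293491
[ 337.2 -102.2    0. ] [-0.1  0.   0.3]
```

View pics/w7c.png

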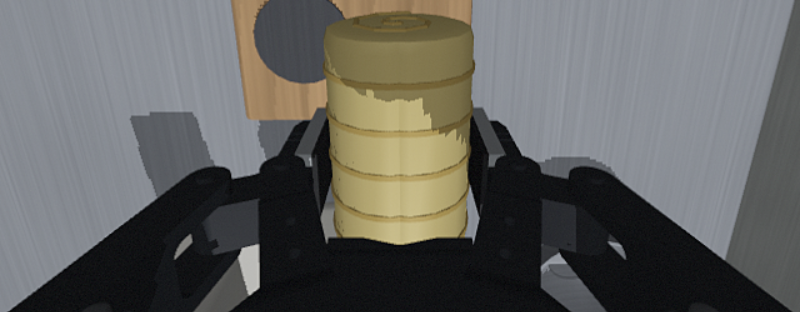

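Roll is held between the pads, its far end face at crop (325–475, 10–70). I check for tilt against projections.

Run:
```python
from h import *
m=camera_model('wrist')
print(((proj(m,[(.6275,-.001,.2174),(.6275,-.001,.1734),(.6275,-.001,.1954)])-[0,150])*1.25).round(0).tolist())
```

```text
[[400.0, 43.0], [400.0, 14.0], [400.0, 26.0]]
```

```bash
python3 -m crank '{"xyz":[[15,-12,0],[40,-35,0],[70,-65,0],[105,-90,0],[145,-102,0]],"rotation":[[0,0,0],[0,0,0],[0,0,0],[0,0,0],[0,0,0]],"fingers":[0,0,0,0,0]}'
python3 -m crank '{"xyz":[[45,0,0],[90,0,0],[135,0,0],[175,0,0],[192,0,0]],"rotation":[[0,0,0],[0,0,0],[0,0,0],[0,0,0],[0,0,0]],"fingers":[0,0,0,0,0]}'
python3 -m crank '{"xyz":[[0,0,10],[0,0,45],[0,0,75],[0,0,92],[0,0,98]],"rotation":[[0,0,0],[0,0,0],[0,0,0],[0,0,0],[0,0,0]],"fingers":[0,0,0,0,0]}'
python3 -m crank '{"xyz":[[0,0,4],[0,0,6],[0,0,6],[0,0,6],[0,0,6]],"rotation":[[0,0,0],[0,0,0],[0,0,0],[0,0,0],[0,0,0]],"fingers":[0,0,0,0,0]}'
python3 -c "
from h import *
s=read_state();print(s['position'],s['force']);go((.531,.293,.068),-1.3)"
```

```text
t: 30.15
position: [0.5263, 0.1008, 0.1799]
orientation: [0.714, 0.7, -0.0, -0.001]
force: [1.2, 0.4, -2.0]
width: 0.0493
finger_force: 62.9
t: 30.65
position: [0.5305, 0.2978, 0.1794]
orientation: [0.712, 0.703, -0.0, -0.0]
force: [-0.8, 0.0, -2.5]
width: 0.0488
finger_force: 62.9
t: 31.15
position: [0.531, 0.291, 0.0805]
orientation: [0.714, 0.7, -0.002, 0.0]
force: [0.2, -0.5, -2.4]
width: 0.0489
finger_force: 62.9
t: 31.65
position: [0.5321, 0.293, 0.077]
orientation: [0.713, 0.701, 0.0, -0.0]
force: [0.3, -0.1, -2.1]
width: 0.0491
finger_force: 62.9
[0.53207224 0.29296883 0.0769596 ] [ 0.31908882 -0.05652133 -2.10403625]
[ 0.  -1.1  9. ] [ 0.  -0.   0.3]
```

```bash
python3 -m crank '{"xyz":[[0,-1,4],[0,-1,7],[0,-1,9],[0,-1,9],[0,-1,9]],"rotation":[[0,0,0],[0,0,0],[0,0,0],[0,0,0],[0,0,0]],"fingers":[0,0,0,0,0]}'
python3 -m crank '{"xyz":[[0,0,0],[0,0,0],[0,0,0],[0,0,0],[0,0,0]],"rotation":[[0,0,0],[0,0,0],[0,0,0],[0,0,0],[0,0,0]],"fingers":[0,1,1,1,1]}'
python3 -m crank '{"xyz":[[0,0,-20],[0,0,-60],[0,0,-105],[0,0,-145],[0,0,-145]],"rotation":[[0,0,0],[0,0,0],[0,0,0],[0,0,0],[0,0,0]],"fingers":[1,1,1,1,1]}'
python3 -m crank '{"xyz":[[-45,0,0],[-90,0,0],[-135,0,0],[-180,0,0],[-220,0,0]],"rotation":[[0,0,0],[0,0,0],[0,0,0],[0,0,0],[0,0,0]],"fingers":[1,1,1,1,1]}'
python3 -m crank '{"xyz":[[-40,4,0],[-80,8,0],[-120,12,0],[-160,16,0],[-200,21,0]],"rotation":[[0,0,-8],[0,0,-16],[0,0,-24],[0,0,-32],[0,0,-40]],"fingers":[1,1,1,1,1]}'
python3 -m crank '{"xyz":[[0,0,0],[0,0,0],[0,0,0],[0,0,0],[0,0,0]],"rotation":[[0,0,-8],[0,0,-16],[0,0,-24],[0,0,-32],[0,0,-40]],"fingers":[1,1,1,1,1]}'
python3 -m crank '{"xyz":[[0,0,0],[0,0,0],[0,0,0],[0,0,0],[0,0,0]],"rotation":[[0,0,-8],[0,0,-11],[0,0,-11],[0,0,-11],[0,0,-11]],"fingers":[1,1,1,1,1]}'
python3 - <<'E'
from h import *
s=read_state();print(s['position'],s['joint_pos'].round(2));go((.552,-.2845,.088),90)
m,im=shot('top','t8'); shot('wrist','w8')
for c in ('top','wrist'):
  for n in ('roll','wheel','canister','tub','scale'):
    r=look_for(n,c); print(c,n,[(np.round(q['at'],3).tolist(),round(q['score'],2)) for q in r[:2]])
E
```

```text
t: 32.15
position: [0.5305, 0.2929, 0.0678]
orientation: [0.713, 0.701, -0.0, -0.0]
force: [-5.2, -1.0, 8.2]
width: 0.0492
finger_force: 64.0
t: 32.65
position: [0.5308, 0.2927, 0.0673]
orientation: [0.713, 0.701, -0.0, 0.0]
force: [-0.2, 0.2, -0.3]
width: 0.0856
finger_force: 0.0
t: 33.15
position: [0.5335, 0.2935, 0.2179]
orientation: [0.714, 0.701, 0.004, 0.0]
force: [0.9, -0.5, -0.4]
width: 0.0855
finger_force: 0.0
t: 33.65
position: [0.5263, 0.0704, 0.2118]
orientation: [0.714, 0.7, -0.0, -0.0]
force: [1.4, -0.0, 0.1]
width: 0.0853
finger_force: 0.0
t: 34.15
position: [0.5436, -0.1226, 0.2119]
orientation: [0.44, 0.898, 0.0, -0.0]
force: [1.5, -0.3, -0.6]
width: 0.0852
finger_force: 0.0
t: 34.65
position: [0.5436, -0.1213, 0.2118]
orientation: [0.106, 0.994, -0.0, -0.0]
force: [0.3, -0.3, 0.7]
width: 0.0854
finger_force: 0.0
t: 35.15
position: [0.5438, -0.1213, 0.2122]
orientation: [0.014, 1.0, -0.0, -0.0]
force: [0.6, -0.0, -0.2]
width: 0.0856
finger_force: 0.0
[ 0.54378171 -0.12133596  0.21217658] [-0.62  0.2   0.88  1.76 -0.16  1.26  1.83]
[ -12.8 -162.8  124.2] [-0.  -0.  -1.6]
top roll [([0.532, 0.29, 0.099], 0.92)]
top wheel [([0.623, 0.085, 0.069], 0.9)]
top canister [([0.55, -0.305, 0.138], 0.55)]
top tub [([0.433, -0.294, 0.139], 0.7)]
top scale [([0.493, 0.282, 0.064], 0.78)]
wrist roll []
wrist wheel [([0.621, 0.076, 0.068], 0.57), ([0.549, -0.045, 0.024], 0.54)]
wrist canister [([0.546, -0.271, 0.137], 0.97), ([0.549, 0.082, 0.022], 0.46)]
wrist tub [([0.436, -0.271, 0.135], 0.56)]
wrist scale [([0.552, 0.202, 0.024], 0.89)]
```

```bash
python3 -m crank '{"xyz":[[-4,-40,0],[-8,-85,0],[-12,-130,0],[-13,-160,0],[-13,-163,0]],"rotation":[[0,0,-1.6],[0,0,-1.6],[0,0,-1.6],[0,0,-1.6],[0,0,-1.6]],"fingers":[1,1,1,1,1]}'
python3 -m crank '{"xyz":[[0,0,5],[0,0,40],[0,0,80],[0,0,110],[0,0,121]],"rotation":[[0,0,0],[0,0,0],[0,0,0],[0,0,0],[0,0,0]],"fingers":[1,1,1,1,1]}'
python3 -m crank '{"xyz":[[0,0,0],[0,0,0],[0,0,0],[0,0,0],[0,0,0]],"rotation":[[0,0,0],[0,0,0],[0,0,0],[0,0,0],[0,0,0]],"fingers":[1,1,0,0,0]}'
python3 -m crank '{"xyz":[[0,0,0],[0,0,0],[0,0,0],[0,0,0],[0,0,0]],"rotation":[[0,0,0],[0,0,0],[0,0,0],[0,0,0],[0,0,0]],"fingers":[0,0,0,0,0]}'
python3 -m crank '{"xyz":[[0,0,-10],[0,0,-40],[0,0,-75],[0,0,-100],[0,0,-100]],"rotation":[[0,0,0],[0,0,0],[0,0,0],[0,0,0],[0,0,0]],"fingers":[0,0,0,0,0]}'
python3 -c "
from h import *
s=read_state();print(s['position'],s['force']);go((.549,-.0455,s['position'][2]),90)"
```

```text
t: 36.25
position: [0.5509, -0.2898, 0.2125]
orientation: [0.002, 1.0, -0.001, -0.0]
force: [-0.8, -0.6, -0.6]
width: 0.0847
finger_force: 0.0
t: 36.75
position: [0.5516, -0.2815, 0.088]
orientation: [-0.002, 1.0, 0.001, -0.002]
force: [-0.8, 1.1, 0.3]
width: 0.0854
finger_force: 0.0
t: 37.25
position: [0.5535, -0.2851, 0.0932]
orientation: [-0.001, 1.0, -0.0, 0.001]
force: [-0.7, -0.2, 6.2]
width: 0.0591
finger_force: 63.7
t: 37.75
position: [0.5535, -0.2851, 0.0932]
orientation: [-0.001, 1.0, -0.0, 0.001]
force: [-0.8, -0.2, 6.8]
width: 0.0587
finger_force: 63.7
t: 38.25
position: [0.5539, -0.2858, 0.1955]
orientation: [-0.001, 1.0, -0.001, 0.003]
force: [1.1, -0.5, -5.0]
width: 0.0589
finger_force: 66.6
[ 0.5539152  -0.28584955  0.19547293] [ 1.09632917 -0.46817138 -5.03365951]
[  4.6 240.4  -0.5] [-0.1  0.3  0.1]
```

```bash
python3 -m crank '{"xyz":[[0,20,0],[1,60,0],[2,105,0],[3,150,0],[3,195,0]],"rotation":[[0,0,0],[0,0,0],[0,0,0],[0,0,0],[0,0,0]],"fingers":[0,0,0,0,0]}'
python3 -m crank '{"xyz":[[0,30,0],[0,44,0],[0,45,0],[0,45,30],[0,45,60]],"rotation":[[0,0,0],[0,0,0],[0,0,0],[0,0,0],[0,0,0]],"fingers":[0,0,0,0,0]}'
python3 -m crank '{"xyz":[[0,0,12],[0,0,20],[0,0,24],[0,0,24],[0,0,24]],"rotation":[[0,0,0],[0,0,0],[0,0,0],[0,0,0],[0,0,0]],"fingers":[0,0,0,0,0]}'
python3 -m crank '{"xyz":[[0,0,0],[0,0,0],[0,0,0],[0,0,0],[0,0,0]],"rotation":[[0,0,0],[0,0,0],[0,0,0],[0,0,0],[0,0,0]],"fingers":[0,0,0,0,0]}'
python3 - <<'E'
from h import *
s=read_state();print(s['position'],s['force']);go((.5505,-.0455,.101),90)
m,im=shot('wrist','w9'); cv2.imwrite('pics/w9c.png',cv2.resize(im,None,fx=1.25,fy=1.25))
E
```

```text
t: 38.75
position: [0.548, -0.0878, 0.1903]
orientation: [-0.001, 1.0, 0.0, -0.001]
force: [0.2, -0.0, -5.6]
width: 0.0585
finger_force: 66.8
t: 39.25
position: [0.5494, -0.0462, 0.1309]
orientation: [-0.0, 1.0, -0.0, 0.001]
force: [-0.4, 0.6, -5.8]
width: 0.0588
finger_force: 67.0
t: 39.75
position: [0.5498, -0.0448, 0.1083]
orientation: [-0.001, 1.0, 0.0, 0.001]
force: [-0.2, -0.1, -3.9]
width: 0.0587
finger_force: 66.9
t: 40.25
position: [0.5492, -0.0446, 0.1075]
orientation: [-0.001, 1.0, -0.0, 0.0]
force: [0.8, -0.3, -5.2]
width: 0.0587
finger_force: 66.9
[ 0.54921207 -0.04461136  0.10746482] [ 0.78178299 -0.30895099 -5.15814638]
[-1.3 -0.9  6.5] [-0.   0.   0.1]
```

View pics/w9c.png

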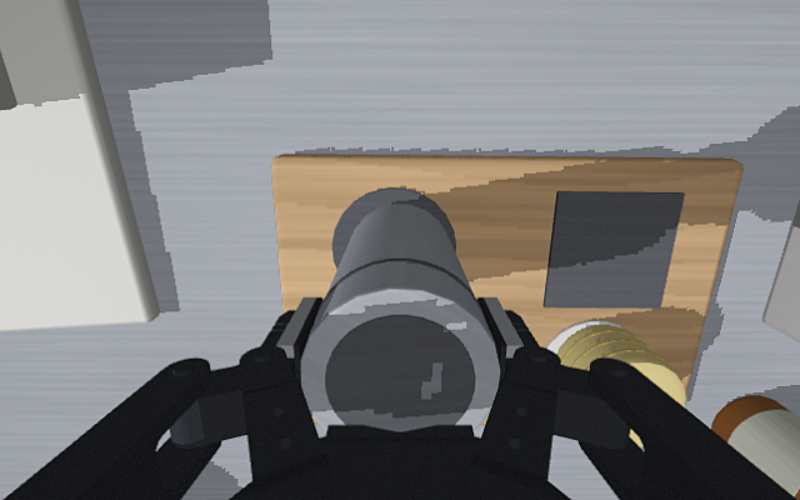

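The canister hovers over its coaster: coaster edges at 332–456, front edge at row 187, canister underside front at about row 205. Square coaster corners are at (557,191), (684,192), (662,308), (544,306).

Run:
```python
from h import *
m=camera_model('wrist')
for n,p,z in [('rc',[(332,243),(456,240),(394,187)],.023),('canbot',[(397,205)],.029),('sqc',[(557,191),(684,192),(662,308),(544,306)],.023)]:
    P=ray(m,np.array(p)/1.25,z); print(n,P[:,:2].round(4).tolist(),P.mean(0).round(4))
e=P[[1,2]]-P[[0,3]]; f=P[[3,2]]-P[[0,1]]; print(np.degrees(np.arctan2(-e[:,0],e[:,1])).round(1),np.degrees(np.arctan2(f[:,1],f[:,0])).round(1))
```

```text
rc [[0.5445, -0.0842], [0.5425, -0.0093], [0.5106, -0.0466]] [ 0.5325 -0.0467  0.023 ]
canbot [[0.52, -0.0449]] [ 0.52   -0.0449  0.029 ]
sqc [[0.5127, 0.0483], [0.5132, 0.1228], [0.5876, 0.1241], [0.5861, 0.0485]] [0.5499 0.0859 0.023 ]
[-0.3 -1.1] [0.1 1. ]
```

```bash
python3 -m crank '{"xyz":[[0,-1.5,0],[0,-1.5,3],[0,-1.5,5],[0,-1.5,7],[0,-1.5,7]],"rotation":[[0,0,0],[0,0,0],[0,0,0],[0,0,0],[0,0,0]],"fingers":[0,0,0,0,0]}'
python3 -m crank '{"xyz":[[0,0,0],[0,0,0],[0,0,0],[0,0,0],[0,0,0]],"rotation":[[0,0,0],[0,0,0],[0,0,0],[0,0,0],[0,0,0]],"fingers":[0,1,1,1,1]}'
python3 -m crank '{"xyz":[[0,0,-20],[0,0,-60],[0,0,-100],[0,0,-120],[0,0,-120]],"rotation":[[0,0,0],[0,0,0],[0,0,0],[0,0,0],[0,0,0]],"fingers":[1,1,1,1,1]}'
python3 -m crank '{"xyz":[[20,-42,0],[40,-84,0],[60,-126,0],[80,-168,0],[100,-205,0]],"rotation":[[0,0,0],[0,0,0],[0,0,0],[0,0,0],[0,0,0]],"fingers":[1,1,1,1,1]}'
python3 -m crank '{"xyz":[[8,-35,0],[8,-41,0],[8,-41,0],[8,-41,0],[8,-41,0]],"rotation":[[0,0,-4],[0,0,-4],[0,0,-4],[0,0,-4],[0,0,-4]],"fingers":[1,1,1,1,1]}'
python3 - <<'E'
from h import *
s=read_state();print(s['position']);go((.441,-.292,.0885),94)
m,im=shot('wrist','w10'); cv2.imwrite('pics/w10c.png',cv2.resize(im,None,fx=1.25,fy=1.25))
E
```

```text
t: 40.8
position: [0.5494, -0.0462, 0.1013]
orientation: [-0.001, 1.0, 0.0, 0.0]
force: [-4.6, 1.0, 9.7]
width: 0.0586
finger_force: 68.0
t: 41.3
position: [0.5493, -0.0462, 0.1004]
orientation: [-0.001, 1.0, -0.0, 0.0]
force: [0.9, -0.6, -0.5]
width: 0.0853
finger_force: 0.0
t: 41.8
position: [0.5509, -0.0464, 0.2234]
orientation: [-0.001, 1.0, 0.001, 0.003]
force: [-1.1, 0.6, -0.3]
width: 0.0856
finger_force: 0.0
t: 42.3
position: [0.4479, -0.253, 0.2196]
orientation: [-0.001, 1.0, 0.0, -0.0]
force: [0.3, -0.4, 0.7]
width: 0.0855
finger_force: 0.0
t: 42.8
position: [0.4422, -0.2908, 0.22]
orientation: [-0.037, 0.999, 0.0, -0.0]
force: [-0.3, 0.0, -0.7]
width: 0.0856
finger_force: 0.0
[ 0.44222131 -0.29077336  0.21999968]
[  1.2  -1.2 131.5] [ 0.  -0.   0.2]
```

View pics/w10c.png

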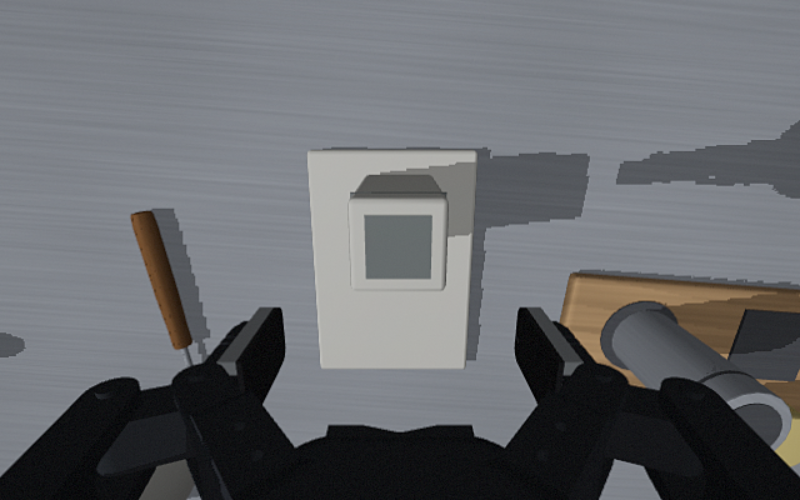

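The tub stands upright and square to the tool, its top centred at (398,247). The canister is on its coaster at right. I get the tub's x offset and then grip it.

```bash
python3 - <<'E'
from h import *
m=camera_model('wrist'); s=read_state(); P=ray(m,np.array([(365,215),(431,215),(431,279),(366,279)])/1.25,.137); print(P.mean(0),s['position'])
E
python3 -m crank '{"xyz":[[0,-1,30],[0,-1,70],[0,-1,105],[0,-1,120],[0,-1,126]],"rotation":[[0,0,0],[0,0,0],[0,0,0],[0,0,0],[0,0,0]],"fingers":[1,1,1,1,1]}'
python3 -m crank '{"xyz":[[0,0,0],[0,0,0],[0,0,0],[0,0,0],[0,0,0]],"rotation":[[0,0,0],[0,0,0],[0,0,0],[0,0,0],[0,0,0]],"fingers":[1,1,0,0,0]}'
python3 -m crank '{"xyz":[[0,0,0],[0,0,0],[0,0,0],[0,0,0],[0,0,0]],"rotation":[[0,0,0],[0,0,0],[0,0,0],[0,0,0],[0,0,0]],"fingers":[0,0,0,0,0]}'
python3 -m crank '{"xyz":[[0,0,-10],[0,0,-40],[0,0,-80],[0,0,-115],[0,0,-115]],"rotation":[[0,0,0],[0,0,0],[0,0,0],[0,0,0],[0,0,0]],"fingers":[0,0,0,0,0]}'
python3 -c "
from h import *
s=read_state();print(s['position'],s['force'])"
```

```text
[ 0.44013659 -0.29047973  0.137     ] [ 0.44221902 -0.2909079   0.2201278 ]
t: 43.35
position: [0.4413, -0.2925, 0.0934]
orientation: [-0.036, 0.999, 0.0, -0.001]
force: [0.5, 0.3, 0.4]
width: 0.0853
finger_force: 0.0
t: 43.85
position: [0.4424, -0.2933, 0.0956]
orientation: [-0.036, 0.999, 0.0, 0.001]
force: [-1.5, 2.6, 8.3]
width: 0.0594
finger_force: 62.9
t: 44.35
position: [0.4424, -0.2933, 0.0956]
orientation: [-0.036, 0.999, 0.0, 0.001]
force: [-1.6, 2.8, 8.3]
width: 0.0597
finger_force: 62.9
t: 44.85
position: [0.4434, -0.2951, 0.2141]
orientation: [-0.035, 0.999, -0.001, 0.003]
force: [0.4, -0.4, -3.5]
width: 0.0593
finger_force: 66.5
[ 0.44335778 -0.29506795  0.2140665 ] [ 0.39482872 -0.40187077 -3.51378418]
```

```bash
python3 -m crank '{"xyz":[[0,0,-5],[0,0,-15],[0,0,-15],[0,0,-15],[0,0,-15]],"rotation":[[0,0,2],[0,0,4.3],[0,0,4.3],[0,0,4.3],[0,0,4.3]],"fingers":[0,0,0,0,0]}'
python3 -m crank '{"xyz":[[0,20,0],[0,60,0],[0,105,0],[0,150,0],[0,195,0]],"rotation":[[0,0,0],[0,0,0],[0,0,0],[0,0,0],[0,0,0]],"fingers":[0,0,0,0,0]}'
python3 -m crank '{"xyz":[[0,45,0],[0,90,0],[-5,135,0],[-25,170,0],[-60,179,0]],"rotation":[[0,0,0],[0,0,0],[0,0,0],[0,0,0],[0,0,0]],"fingers":[0,0,0,0,0]}'
python3 -c "
from h import *
go((.552,.086,.1036),89.8)"
```

```text
t: 45.35
position: [0.4413, -0.2931, 0.2237]
orientation: [0.001, 1.0, 0.0, -0.0]
force: [-0.1, 0.1, -3.4]
width: 0.0595
finger_force: 66.4
t: 45.85
position: [0.4418, -0.0966, 0.2243]
orientation: [0.001, 1.0, 0.0, 0.0]
force: [1.2, 0.5, -3.4]
width: 0.0596
finger_force: 67.1
t: 46.35
position: [0.5019, 0.0856, 0.2236]
orientation: [-0.002, 1.0, 0.001, -0.001]
force: [-0.8, 0.1, -3.2]
width: 0.0591
finger_force: 67.3
[-5.030e+01 -1.000e-01  1.199e+02] [ 0.1 -0.1  0.4]
```

```bash
python3 -m crank '{"xyz":[[-30,0,0],[-48,0,0],[-50,0,0],[-50,0,30],[-50,0,65]],"rotation":[[0,0,0],[0,0,0],[0,0,0],[0,0,0],[0,0,0]],"fingers":[0,0,0,0,0]}'
python3 -m crank '{"xyz":[[0,0,20],[0,0,35],[0,0,44],[0,0,48],[0,0,48]],"rotation":[[0,0,0],[0,0,0],[0,0,0],[0,0,0],[0,0,0]],"fingers":[0,0,0,0,0]}'
python3 -m crank '{"xyz":[[0,0,0],[0,0,0],[0,0,0],[0,0,0],[0,0,0]],"rotation":[[0,0,0],[0,0,0],[0,0,0],[0,0,0],[0,0,0]],"fingers":[0,0,0,0,0]}'
python3 - <<'E'
from h import *
go((.552,.086,.1033),89.8)
m,im=shot('wrist','w11'); cv2.imwrite('pics/w11c.png',cv2.resize(im[100:340,160:480],None,fx=2.5,fy=2.5,interpolation=cv2.INTER_CUBIC))
E
```

```text
t: 46.85
position: [0.5533, 0.0802, 0.1592]
orientation: [0.002, 1.0, 0.0, 0.001]
force: [0.4, 0.8, -3.7]
width: 0.0589
finger_force: 67.5
t: 47.35
position: [0.5531, 0.0803, 0.1116]
orientation: [0.002, 1.0, -0.0, 0.0]
force: [-0.3, -0.5, -2.2]
width: 0.0593
finger_force: 67.1
t: 47.85
position: [0.5531, 0.0803, 0.1115]
orientation: [0.002, 1.0, 0.0, 0.0]
force: [-0.0, -0.7, -3.4]
width: 0.0595
finger_force: 67.1
[1.1 5.7 8.2] [0. 0. 0.]
```

View pics/w11c.png

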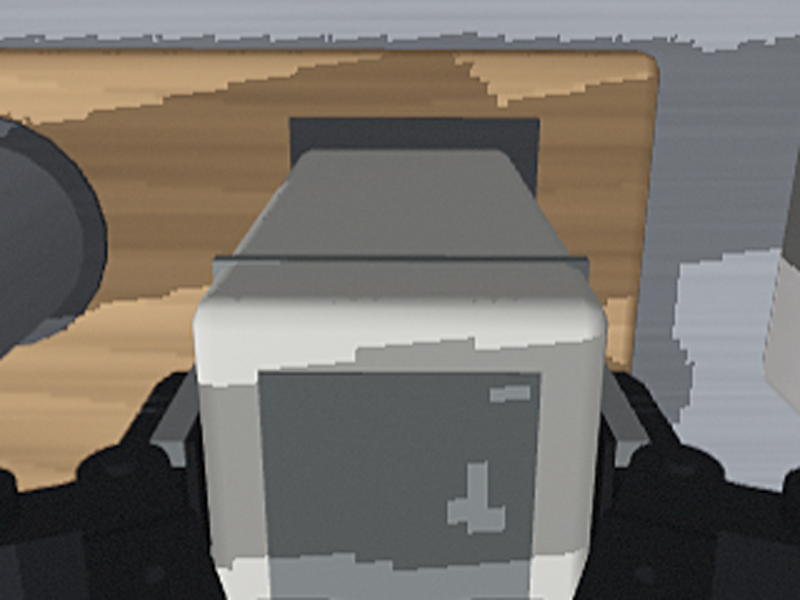

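Tub front bottom edge spans crop (302–508, 150), coaster front edge (290–540, 118); both are level, so the yaw matches. The tub needs a shift to +y.

Run:
```python
from h import *
m=camera_model('wrist'); f=lambda p,z: ray(m,np.array(p)/2.5+[160,100],z).round(4).tolist()
print(f([(290,118),(540,118)],.023),f([(302,150),(508,150)],.031))
```

```text
[[0.5131, 0.0496, 0.023], [0.5134, 0.1232, 0.023]] [[0.5212, 0.0537, 0.031], [0.5214, 0.113, 0.031]]
```

```bash
python3 -m crank '{"xyz":[[1,2,0],[1,3.4,0],[1,3.4,3],[1,3.4,6],[1,3.4,6]],"rotation":[[0,0,0],[0,0,0],[0,0,0],[0,0,0],[0,0,0]],"fingers":[0,0,0,0,0]}'
python3 -m crank '{"xyz":[[0,0,1],[0,0,2.5],[0,0,2.5],[0,0,2.5],[0,0,2.5]],"rotation":[[0,0,0],[0,0,0],[0,0,0],[0,0,0],[0,0,0]],"fingers":[0,0,0,0,0]}'
python3 -c "
from h import *
s=read_state();print(s['position'],s['force'],s['wrist_torque']); shot('wrist','w12')"
```

```text
t: 48.4
position: [0.5516, 0.0836, 0.1048]
orientation: [0.002, 1.0, -0.0, -0.0]
force: [0.1, 0.2, -3.5]
width: 0.0594
finger_force: 67.2
t: 48.9
position: [0.5522, 0.0836, 0.1036]
orientation: [0.002, 1.0, 0.0, 0.0]
force: [-3.7, 0.3, 4.5]
width: 0.0596
finger_force: 68.0
[0.55224353 0.08362449 0.10363303] [-3.69344489  0.26558891  4.48999108] [-0.26178934  0.77271468 -0.02094765]
```

Touched down. I release, rise, back off and check.

```bash
python3 -m crank '{"xyz":[[0,0,0],[0,0,0],[0,0,0],[0,0,0],[0,0,0]],"rotation":[[0,0,0],[0,0,0],[0,0,0],[0,0,0],[0,0,0]],"fingers":[0,1,1,1,1]}'
python3 -m crank '{"xyz":[[0,0,-20],[0,0,-60],[0,0,-105],[0,0,-150],[0,0,-190]],"rotation":[[0,0,0],[0,0,0],[0,0,0],[0,0,0],[0,0,0]],"fingers":[1,1,1,1,1]}'
python3 -m crank '{"xyz":[[30,-20,-10],[60,-40,-20],[75,-58,-40],[75,-58,-60],[75,-58,-60]],"rotation":[[0,0,0],[0,0,0],[0,0,0],[0,0,0],[0,0,0]],"fingers":[1,1,1,1,1]}'
python3 -m crank '{"xyz":[[0,0,0],[0,0,0],[0,0,0],[0,0,0],[0,0,0]],"rotation":[[0,0,0],[0,0,0],[0,0,0],[0,0,0],[0,0,0]],"fingers":[1,1,1,1,1]}'
python3 - <<'E'
from h import *
m,im=shot('wrist','w13'); t,im2=shot('top','t13')
for c in ('wrist','top'):
  for n in ('roll','wheel','canister','tub','bottle','drain_mat'):
    r=look_for(n,c); print(c,n,[(np.round(q['at'],3).tolist(),round(q['score'],2)) for q in r[:1]])
a=im[145:270,230:405]; a=cv2.resize(a,None,fx=4,fy=4,interpolation=cv2.INTER_CUBIC)
b=im[90:245,410:570];b=cv2.resize(b,(516,500),interpolation=cv2.INTER_CUBIC)
print(read_state()['position'])
# predicted outlines to hold against the picture
cir=lambda c,r,z:[(c[0]+r*np.cos(u),c[1]+r*np.sin(u),z) for u in np.linspace(0,2*np.pi,24,endpoint=False)]
for X,z,r in (((.5495,-.0460),.145,.030),((.627,.0855),.068,.030)):
    for p in (proj(m,cir(X,r,z))-[230,145])*4: cv2.circle(a,tuple(int(v) for v in p),1,(0,0,255),-1)
q=(.550,.0862); sq=[(q[0]+i*.03,q[1]+j*.03,.145) for i,j in ((-1,-1),(-1,1),(1,1),(1,-1))]
cv2.polylines(a,[((proj(m,sq)-[230,145])*4).astype(int)],True,(0,0,255),1)
cv2.imwrite('pics/w13c.png',a[:500,:700]); cv2.imwrite('pics/w13d.png',b)
E
```

```text
t: 49.45
position: [0.5521, 0.0837, 0.1029]
orientation: [0.002, 1.0, -0.0, 0.0]
force: [0.2, -1.0, 0.1]
width: 0.0854
finger_force: 0.0
t: 49.95
position: [0.552, 0.0835, 0.2953]
orientation: [0.002, 1.0, 0.0, 0.001]
force: [0.5, -0.1, 0.4]
width: 0.0853
finger_force: 0.0
t: 50.45
position: [0.4775, 0.0255, 0.3556]
orientation: [0.002, 1.0, 0.001, 0.002]
force: [1.0, -0.1, -1.2]
width: 0.0855
finger_force: 0.0
t: 50.95
position: [0.4767, 0.026, 0.3525]
orientation: [0.002, 1.0, -0.0, -0.0]
force: [-0.8, 0.6, 1.0]
width: 0.0852
finger_force: 0.0
wrist roll [([0.525, 0.283, 0.101], 0.7)]
wrist wheel [([0.631, 0.084, 0.069], 0.59)]
wrist canister [([0.536, -0.041, 0.147], 0.76)]
wrist tub [([0.535, 0.082, 0.143], 0.97)]
wrist bottle []
wrist drain_mat [([0.626, 0.05, 0.027], 0.57)]
top roll [([0.53, 0.29, 0.097], 0.6)]
top wheel []
top canister [([0.647, 0.092, 0.064], 0.48)]
top tub []
top bottle [([0.686, 0.214, 0.099], 0.64)]
top drain_mat []
[0.47679794 0.02597648 0.35289399]
```

View pics/w13c.png

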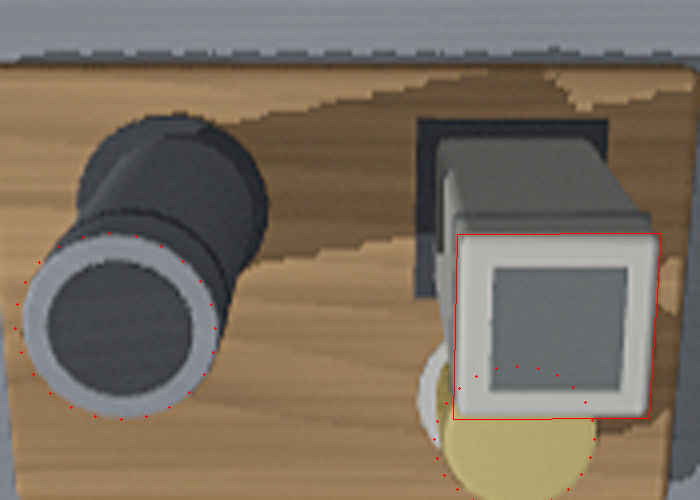

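The tub and canister match their predicted outlines to within about 1–2 mm. The tub is square on its coaster at crop (555,325), the canister sits at (120,325), and the wheel is on its mat at (518,440). The roll is found on the pan's middle. Handing in.

```bash
python3 -c "
from rig import *
print(hand_in())"
```

```text
the job is handed in; nothing more can be done
None
```

The job is handed in at about 52 s of the allowed 139 s: wheel on the drain mat, roll lying on the scale's pan, canister and tub back on their coasters, gripper open and clear of everything, bottle not touched; the wrist force reached 82 N once when I set the tub down on the side board, under the 120 N limit.

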